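Drift a worn pin out of a jaw

TASK

Take the wooden-handled drift from its wooden holder, find the bore in the top of the steel jaw on the green stand, and push the worn brass pin down through it until the pin has left the jaw and sits fully home in the clear catch cup underneath. Work by feel and gently: the drift must never press on the jaw or the pin with more than 35 N. Then put the drift back upright and fully down in its holder, let it go, and leave the hammer, tin, jar and anvil where they are.

Things in the scene. Friction and masses are not known exactly. Their poses are not given: they have to be found in the camera images.
- stand: Fixed drifting stand: green base plate 110 x 140 x 10 mm, four posts, two rails along its y axis. Origin: centre of the underside, on the bench; z up. On the rails a steel jaw block 64 mm (x) x 72 mm (y) x 28 mm high is clamped firmly, its flat top 78 mm above the origin. A clear catch cup hangs under the jaw. Dark 9 mm screw heads near the jaw's corners are not the bore.
- stand_mid (a point): Point of the stand, 78 mm above its origin, level with the jaw's top face; same axes. The jaw's upright through bore (13 mm in diameter, 1.5 mm chamfer) has its axis at x = 0 of this point but anywhere from 4 to 26 mm from it towards the stand's +y: where along the rails the jaw is clamped is not measured. Find the bore by sight or feel.
- pin (a joint): How far (m) the brass pin (12 mm diameter, 18 mm long) is pushed down the bore. At 0 its top is 6 mm below the jaw's top; it starts at 0 to 0.004. Past 0.022 it is out of the jaw, in the catch cup; at 0.026 it stands on the cup's bottom, a firm stop, its top 32 mm below the jaw's top. Steady resistance about 8 to 10 N (more if fast); it stays where it is left.
- drift: The loose drift, upright: steel shank 10 mm in diameter and 60 mm long with a flat end, above it a brass collar 24 mm in diameter and 5 mm high, above that a round wooden handle 22 mm in diameter and 60 mm long. Origin: centre of the shank's lower end; z along the drift to the handle's top at 125 mm. Mass about 0.12 kg.
- holder: The drift's holder, fixed: wooden block 70 x 70 x 64 mm with one upright round hole in the middle of its top, 16 mm in diameter, chamfered 2 mm, 62 mm deep. Origin: centre of the underside. The drift hangs in it by its collar, its lower end 4 mm above the holder's origin.
- hammer: Bystander: loose hammer lying on the bench, 240 mm long, wooden handle.
- tin: Bystander: round steel tin, 70 mm in diameter, 55 mm high. Origin: centre of the underside.
- jar: Bystander: white plastic bottle with a dark label, 48 mm in diameter, 75 mm high. Origin: centre of the underside.
- anvil: Bystander: small dark steel round stake anvil, 64 mm in diameter, 60 mm high. Origin: centre of the underside.

How it is judged:
On the way, in this order (a step that is already met when the one before it is completed fails the run):
1. the drift has been lifted out of its holder (horizontal distance between drift and holder above 0.1 m and height (world z) of drift above 0.05 m), for 0.1 s.
2. the pin has been pushed by the drift out of the jaw and home in the catch cup (value of joint pin above 0.024 m and horizontal distance between drift and stand below 0.031 m), for 0.1 s.
At the end, for the whole second after the job is handed in: The pin is at least 24 mm down (clear of the jaw, home in the catch cup to within 2 mm); the drift stands at rest in its holder, its lower end within 8 mm of the holder's axis and at most 8 mm above the bench, leaning less than 0.12 rad (value of joint pin above 0.024 m and horizontal distance between drift and holder below 0.008 m and height (world z) of drift below 0.008 m and angle between drift's own z axis and vertical below 0.12 rad and linear speed of drift below 0.02 m/s); the robot touches nothing.
It fails at once if the drift presses on the jaw, the pin or the stand with more than 35 N (contact force between drift and stand above 35 N).
It fails at once if the hammer is moved more than 15 mm (distance of hammer from where it was at the start of the episode above 0.015 m).
It fails at once if the tin is moved more than 15 mm (distance of tin from where it was at the start of the episode above 0.015 m).
It fails at once if the jar is moved more than 15 mm (distance of jar from where it was at the start of the episode above 0.015 m).
It fails at once if the anvil is moved more than 15 mm (distance of anvil from where it was at the start of the episode above 0.015 m).
It also fails if it takes over 64 s, if anything falls off the work surface, if the arm or the gripper's body presses on something with over 40 N, if the wrist force passes 120 N, or if a joint passes its speed limit or range.

ROBOT

A 6-joint arm with a two-finger parallel gripper is mounted at the origin on the work surface. World frame = base frame: x ahead of the robot, y to its left, z up, the work surface at z = 0. Lengths are in m, angles in rad, forces in N, time in s.
With the tool pointing down it reaches from about 0.225 to 0.875 m from the base axis. Payload 3.4 kg.
Tool frame: the origin (TCP) lies at the very end of the fingers, on their centre line; the grasp point (between the pads) lies 19 mm behind it; z points along the fingers, x is the direction in which the jaws open and shut, and the axes are right-handed (so a half turn about z gives the same grasp; the last joint's range is limited). The gripper opens to 85 mm and grips with 20 to 120 N. Pads are 22 mm wide; open, the fingers measure 114 mm over their backs; the gripper's body (76 mm by 85 mm) begins 54 mm behind the grasp point. The pads swing forward as they close: fully open they stand 13 mm farther back than shut.
Start: joints at [1.042, 0.276, 1.505, -0, 1.361, -0.121], TCP at [0.228, 0.528, 0.231] pointing down, gripper open.
Joint ranges: [-2.89, 2.89], [-0.75, 2.08], [0.22, 2.7], [-1.18, 4.32], [0.11, 2.71], [-2.7, 2.7]. Speed limits (rad/s): [2.57, 2.57, 3.14, 3.14, 3.14, 3.14].

INTERFACE

Orientations are given as a unit quaternion [w, x, y, z].
In Python, from rig import manip gives the robot as it stands.
- The arm moves only by the tool carry_out, never from a script. Its argument "series" is a list of rows, each a list of 2 entries, a list of its own where there are three numbers: the shift along the tool's x, y, z in mm, then the turn about the tool's z in degrees. A call has 1 to 10 rows; each row shifts and turns the pose as measured when the row begins, along the tool's axes as they then stand; what a row does not reach is not made up. A row lasts 1/12 s, in which the tool goes at most 41.7 mm and 7.16 degrees, less where a joint would pass 70% of its speed; a pose out of reach is approached as far as the arm can. A call is refused whole if a number of a shift passes 41.7 or a number of a turn 7.16, either way. A call with a gripper value outside its range is refused whole. "fingers" is the finger opening in mm, from 0 to 85.4, set as the call begins (left out, the last holds). The fingers move at their own pace and stop on an object; "squeeze" is the grip in N (left out, the last holds). Time passes only in rows, so rows that do not move let the fingers close. It gives the time, the measured TCP pose, the force and the opening at its end, in the units of the state.
- manip.get_state(): the state, without advancing time (a new reading comes with each control period).
- manip.get_image(name): name is "scene" or "top" or "wrist"; returns a dict with "frame" (480x640x3 uint8, blue, green, red), "K" (3x3 intrinsics, pixels), "rvec" (rotation vector, rad) and "tvec" (3), from world to camera coordinates, as OpenCV has them; the wrist camera has in their place "mount" (4x4, takes a point from camera to tool coordinates, whose origin is the TCP and whose axes are the tool frame's). Camera axes: x right, y down, z forward; pixel columns grow to the right and rows downward; lengths in m; the calibration is good to about 2 mm. A picture is of the moment at which its call begins: read the wrist's pose just before it. There is no depth.
- manip.sign_off(): hands the job in, once; it reports no verdict.
The state is a dict: "clock": time; "qpos": joint angles; "qd": joint speeds; "effort": joint torques, N m; "position": TCP position; "ee_rot": TCP orientation; "contact_force": force on the tool from outside, world axes, zero at the start; "moment": the same for the moment, N m; "width": finger opening in m.
Only numpy, scipy, OpenCV 4.12 (cv2) and the standard library are available. Lean on these libraries where they do the work, as an engineer would, in place of code of your own. Each camera call takes 0.05 s, during which the arm holds its last target. There are 200 camera calls.

## Working session

There is one attempt and no reset: what is moved stays moved. The work goes in short steps, Python scripts to look and compute and a tool call to move; the robot and the scene stay as the last step left them, time stands still between calls to the robot, and variables do not carry over. Pictures are saved under pics/ and viewed, about 8 in all and at most 12, crops included, and the job is handed in when it is done.

Besides the shell and the picture viewer there is one more tool, called after "Call:" as name([rows], argument=value, ...), one row to a line, values as JSON. carry_out: Moves the arm, as the interface text tells. Its arguments: {"type":"object","properties":{"series":{"type":"array","items":{"type":"array"}},"fingers":{"type":"number"},"squeeze":{"type":"number"}},"required":["series"]}

```bash
mkdir -p pics; ls
cat > h.py <<'E'
import numpy as np, cv2
from rig import manip
def cam(n):
    s=manip.get_state(); d=manip.get_image(n); K=np.array(d["K"],float)
    if n=="wrist":
        w,x,y,z=s["ee_rot"]; 
        from scipy.spatial.transform import Rotation as R
        T=np.eye(4); T[:3,:3]=R.from_quat([x,y,z,w]).as_matrix(); T[:3,3]=s["position"]
        M=T@np.array(d["mount"]); Rwc=M[:3,:3]; c=M[:3,3]
    else:
        Rr=cv2.Rodrigues(np.array(d["rvec"],float))[0]; Rwc=Rr.T; c=-Rr.T@np.array(d["tvec"],float).ravel()
    return d["frame"],K,Rwc,c
def ray(C,u,v,z):
    f,K,R,c=C; d=R@np.linalg.inv(K)@[u,v,1]; return c+d*(z-c[2])/d[2]
def proj(C,p):
    f,K,R,c=C; q=K@R.T@(np.array(p)-c); return q[:2]/q[2]
E
python3 - <<'E'
from h import *
import pickle
print(manip.get_state())
for n in("top","scene"):
    C=cam(n); cv2.imwrite(f"pics/{n}0.png",C[0]); pickle.dump(C,open(n+".pkl","wb")); print(n,C[3],C[1][0,0])
E
```

```text
pics
{'clock': 0.0, 'qpos': array([ 1.04199878e+00,  2.76591523e-01,  1.50614265e+00,  1.21988102e-05,
        1.36073831e+00, -1.21023147e-01]), 'qd': array([-7.56913974e-04, -7.50250035e-04,  1.08289301e-03, -3.06903172e-04,
        8.17882493e-04,  3.72508089e-05]), 'effort': array([ 3.23073473e-03, -4.16772366e+01, -2.45812923e+01,  2.42092965e-04,
        1.08660504e-02, -1.35759939e-05]), 'position': array([0.22776118, 0.52737165, 0.23043793]), 'ee_rot': array([ 4.12340465e-04,  8.35633984e-01,  5.49285865e-01, -8.44658029e-04]), 'contact_force': array([-0.32338707,  0.04353159, -0.20895443]), 'moment': array([-0.03562069, -0.05032476,  0.01395067]), 'width': 0.08528585101930797}
top [ 0.5171482  -0.04696129  1.45055566] 550.7335603080255
scene [ 1.2677349  -0.37769305  0.88851403] 559.963977648968
```

View pics/top0.png

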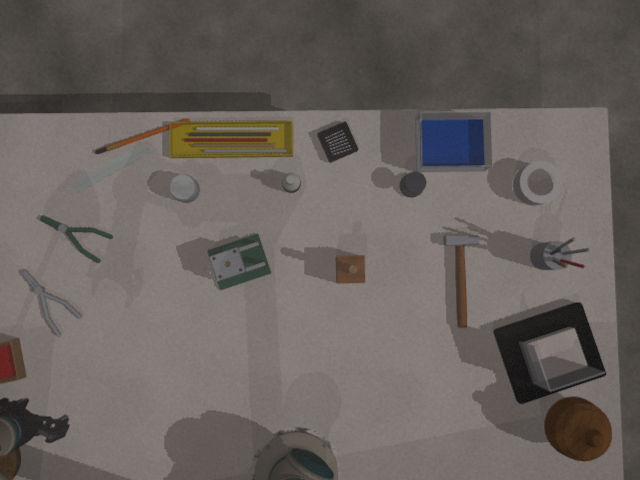

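View pics/scene0.png

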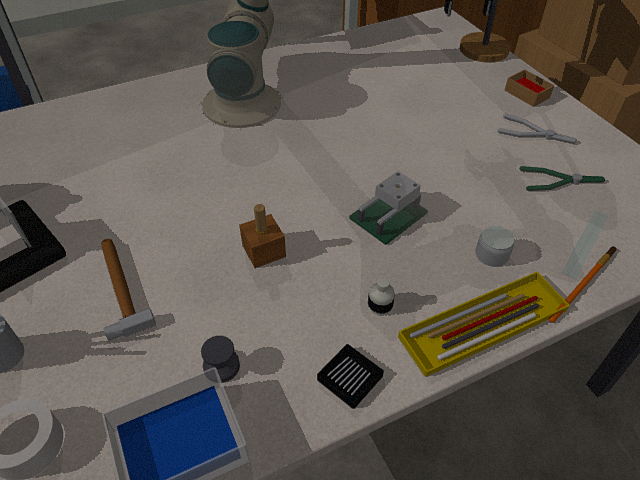

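The top view shows the stand at about (239,261) with the jaw on its left half. The bore is near (228,264), and the holder with the drift is at (350,268). The base is at the bottom, with +x up and +y left. Next I'll zoom in and measure.

Run:
```python
from h import *
import pickle
C=pickle.load(open("top.pkl","rb")); f=C[0]
a=cv2.resize(f[225:295,195:385],None,fx=4.2,fy=4.2,interpolation=cv2.INTER_CUBIC)
S=pickle.load(open("scene.pkl","rb")); b=cv2.resize(S[0][165:275,230:440],None,fx=3.8,fy=2.6,interpolation=cv2.INTER_CUBIC)[:, :798]
cv2.imwrite("pics/z.png",np.vstack([a[:,:798],cv2.copyMakeBorder(b,0,0,0,798-b.shape[1],0)]))
h=cv2.cvtColor(f,cv2.COLOR_BGR2HSV)
def comp(m,x0,x1,y0,y1):
    mm=np.zeros_like(m); mm[y0:y1,x0:x1]=m[y0:y1,x0:x1]
    return mm
g=comp(cv2.inRange(h,(55,60,20),(90,255,255)),200,280,225,300)
r=cv2.minAreaRect(cv2.findNonZero(g)); bx=cv2.boxPoints(r); print("green",r)
P=np.array([ray(C,*p,0.010) for p in bx]); print(P.round(4),P.mean(0),[np.linalg.norm(P[i]-P[i-1]) for i in range(4)])
w=comp(cv2.inRange(h,(5,90,40),(20,255,255)),325,375,245,290)
r=cv2.minAreaRect(cv2.findNonZero(w)); bx=cv2.boxPoints(r); print("wood",r)
P=np.array([ray(C,*p,0.064) for p in bx]); print(P.round(4),P.mean(0),[np.linalg.norm(P[i]-P[i-1]) for i in range(4)])
print("bore",ray(C,228,264,.078),"drifttop",ray(C,352,268,.129))
```

```text
green ((239.05001831054688, 261.6500244140625), (39.84469985961914, 51.545127868652344), 71.56504821777344)
[[0.576  0.2199 0.01  ]
 [0.6167 0.0921 0.01  ]
 [0.5174 0.0602 0.01  ]
 [0.4771 0.1877 0.01  ]] [0.54679831 0.13996917 0.01      ] [np.float64(0.10399528915456416), np.float64(0.1341774901916015), np.float64(0.1042918245641138), np.float64(0.1337230312542502)]
wood ((350.5, 269.0), (26.0, 27.0), 90.0)
[[ 0.556  -0.1133  0.064 ]
 [ 0.555  -0.1814  0.064 ]
 [ 0.4896 -0.1801  0.064 ]
 [ 0.4907 -0.1122  0.064 ]] [ 0.52283302 -0.14677788  0.064     ] [np.float64(0.06533934569455457), np.float64(0.0681079003826985), np.float64(0.06538554568209132), np.float64(0.0679328912693492)]
bore [0.53987448 0.15865295 0.078     ] drifttop [ 0.5248667  -0.14573328  0.129     ]
```

View pics/z.png

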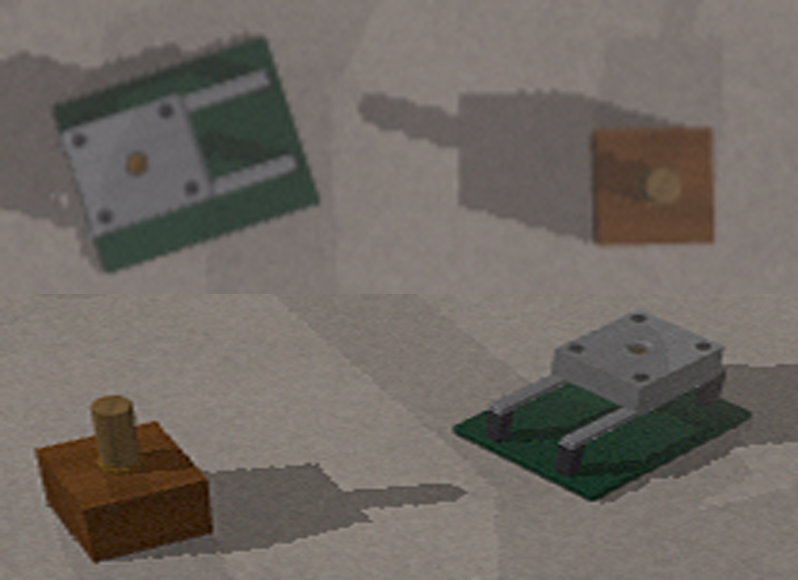

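The bore is visible at about (0.540, 0.159), with the brass pin inside. The drift is at about (0.525, -0.146), close to the holder centre. I'll turn the tool so its axes line up with the world.

Call:
carry_out([
  [[0,0,0],7],
  [[0,0,0],7],
  [[0,0,0],7],
  [[0,0,0],7],
  [[0,0,0],7],
  [[0,0,0],7],
  [[0,0,0],7],
  [[0,0,0],7],
  [[0,0,0],7],
  [[0,0,0],3.6],
])

```text
clock: 0.93
position: [0.226, 0.5243, 0.2248]
ee_rot: [0.006, 1.0, -0.016, -0.003]
contact_force: [0.3, -0.7, -0.0]
width: 0.085
```

Call:
carry_out([
  [[18,36,0],-1.8],
  [[18,36,0],0],
  [[18,36,0],0],
  [[18,36,0],0],
  [[18,36,0],0],
  [[18,36,0],0],
  [[18,36,0],0],
  [[18,36,0],0],
  [[18,36,0],0],
  [[18,36,0],0],
])

```text
clock: 1.77
position: [0.4056, 0.1575, 0.222]
ee_rot: [0.006, 1.0, 0.007, -0.006]
contact_force: [0.4, 0.7, -0.0]
width: 0.0853
```

Call:
carry_out([
  [[13,31,0],0.7],
  [[13,31,0],0],
  [[13,31,0],0],
  [[13,31,0],0],
  [[13,31,0],0],
  [[13,31,0],0],
  [[13,31,0],0],
  [[10,25,0],0],
  [[5,15,0],0],
  [[0,0,0],0],
])

```text
clock: 2.6
position: [0.5156, -0.1219, 0.2203]
ee_rot: [0.007, 1.0, -0.005, -0.007]
contact_force: [0.2, 1.3, -0.2]
width: 0.0853
```

Run:
```python
from h import *
s=manip.get_state(); print(s["position"],s["ee_rot"],s["qpos"],s["contact_force"])
C=cam("wrist"); cv2.imwrite("pics/w1.png",C[0]); print(C[3],proj(C,[.525,-.146,.129]),proj(C,[.525,-.146,.064]))
```

```text
[ 0.51557058 -0.12193165  0.22025942] [ 0.00661592  0.99993936 -0.00479711 -0.00738231] [-0.3514957   0.22091672  1.60957825 -0.01802305  1.32052779 -0.33735485] [ 0.22803323  1.26695329 -0.24251738]
[ 0.51784972 -0.05373216  0.36317724] [337.92651505 277.07826218] [335.39542482 245.73875177]
```

View pics/w1.png

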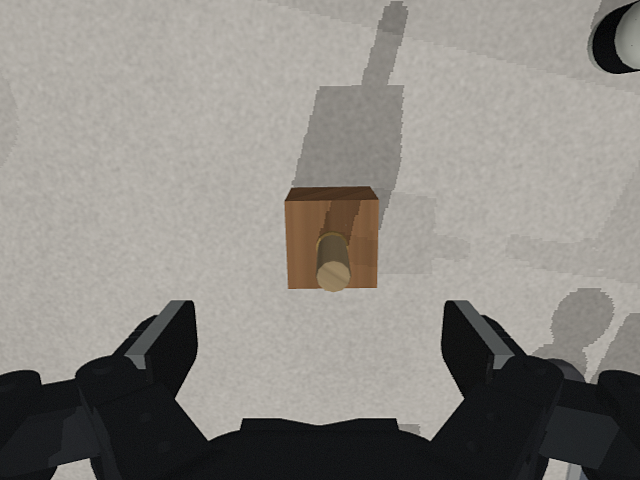

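The wrist view shows the handle top at (333,277) and the block centre at (332,245). That refines the drift to about (0.522, -0.146). Next I'll centre over it and descend.

Call:
carry_out([
  [[2,6,0],-0.5],
  [[2,6,5],0],
  [[2,5,10],0],
  [[2,5,15],0],
  [[0,0,15],0],
  [[0,0,10],0],
  [[0,0,5],0],
  [[0,0,0],0],
])

```text
clock: 3.32
position: [0.5195, -0.1386, 0.1543]
ee_rot: [0.004, 1.0, 0.004, -0.009]
contact_force: [-0.4, 0.8, 1.4]
width: 0.0852
```

Call:
carry_out([
  [[2,3,0],0.4],
  [[2,3,5],0],
  [[0,1,12],0],
  [[0,0,15],0],
  [[0,0,15],0],
  [[0,0,12],0],
  [[0,0,8],0],
  [[0,0,4],0],
  [[0,0,0],0],
])

```text
clock: 4.07
position: [0.5281, -0.1485, 0.0836]
ee_rot: [0.007, 1.0, 0.001, -0.004]
contact_force: [-0.5, 0.1, -0.1]
width: 0.0856
```

Call:
carry_out([
  [[-3,-1,1],0],
  [[-2,-1,1],0],
  [[0,0,1],0],
  [[0,0,1],0],
  [[0,0,0],0],
])

```text
clock: 4.48
position: [0.5243, -0.1471, 0.0817]
ee_rot: [0.007, 1.0, 0.001, -0.002]
contact_force: [0.1, 0.2, -0.1]
width: 0.0857
```

Call:
carry_out([
  [[-2,-1,1],0],
  [[0,0,1],0],
  [[0,0,0],0],
])

```text
clock: 4.73
position: [0.5227, -0.1462, 0.0803]
ee_rot: [0.008, 1.0, 0.001, -0.001]
contact_force: [-0.3, 0.3, -0.6]
width: 0.0858
```

Run:
```python
from h import *
s=manip.get_state(); print(s["position"],s["ee_rot"],s["contact_force"])
C=cam("wrist"); cv2.imwrite("pics/w2.png",C[0])
```

```text
[ 0.52267477 -0.14618724  0.08032622] [ 7.85563605e-03  9.99968089e-01  1.28049639e-03 -6.86444590e-04] [-0.25143898  0.34623872 -0.55473523]
```

View pics/w2.png

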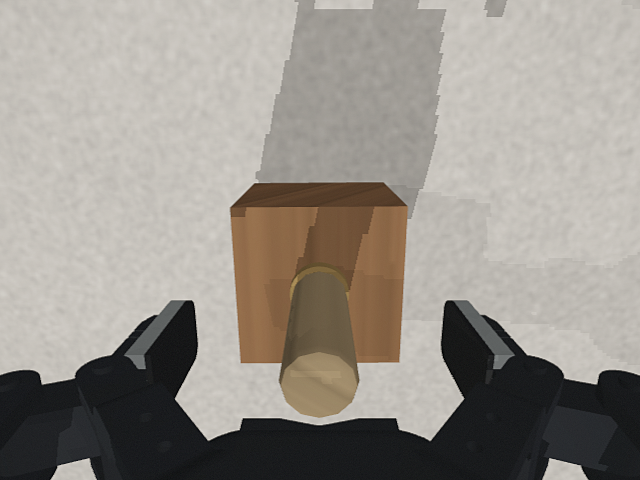

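The handle is centred between the pads (column ≈ 319). Closing now.

Call:
carry_out([
  [[0,0,0],0],
  [[0,0,0],0],
  [[0,0,0],0],
  [[0,0,0],0],
  [[0,0,0],0],
  [[0,0,0],0],
  [[0,0,0],0],
  [[0,0,0],0],
  [[0,0,0],0],
  [[0,0,0],0],
], fingers=0, squeeze=50)

```text
clock: 5.62
position: [0.5228, -0.1462, 0.0805]
ee_rot: [0.008, 1.0, 0.001, -0.001]
contact_force: [-1.1, 0.5, 1.0]
width: 0.0214
```

Call:
carry_out([
  [[0,0,-5],0],
  [[0,0,-8],0],
  [[0,0,-12],0],
  [[0,0,-12],0],
  [[0,0,-12],0],
  [[0,0,-15],0],
  [[0,0,-20],0],
  [[0,0,-20],0],
  [[0,0,-10],0],
  [[0,0,0],0],
])

```text
clock: 6.45
position: [0.5224, -0.1441, 0.2026]
ee_rot: [0.008, 1.0, 0.001, -0.001]
contact_force: [0.7, 0.5, -2.1]
width: 0.0207
```

Call:
carry_out([
  [[1,-10,0],0],
  [[2,-20,0],0],
  [[2,-28,0],0],
  [[2,-30,0],0],
  [[2,-30,0],0],
  [[2,-30,0],0],
  [[2,-30,0],0],
  [[2,-30,0],0],
  [[1,-20,0],0],
  [[0,-10,0],0],
])

```text
clock: 7.28
position: [0.5332, 0.1073, 0.1918]
ee_rot: [0.006, 1.0, -0.003, -0.007]
contact_force: [-0.1, 0.4, -1.3]
width: 0.0205
```

Run:
```python
from h import *
s=manip.get_state(); print(s["position"],s["ee_rot"],s["contact_force"])
C=cam("wrist"); cv2.imwrite("pics/w3.png",C[0]); print(C[3],C[1])
p=proj(C,[.54,.159,.078]); print(p)
f=C[0]; h=cv2.cvtColor(f,cv2.COLOR_BGR2HSV)
m=cv2.inRange(h,(8,80,30),(28,255,255)); n,_,st,ce=cv2.connectedComponentsWithStats(m)
for i in range(1,n):
    if st[i,4]>30: print(st[i],ce[i],ray(C,*ce[i],.070))
s=manip.get_state();import pickle;pickle.dump(C,open("w3.pkl","wb"))
```

```text
[0.53315854 0.10729016 0.19178696] [ 0.00636511  0.99995231 -0.00256462 -0.00694903] [-0.14070168  0.37024912 -1.33216406]
[0.53501216 0.17542585 0.33474328] [[409.71799324   0.         318.93495681]
 [  0.         409.71799324 237.6043811 ]
 [  0.           0.           1.        ]]
[333.08612795 148.1906306 ]
[323 132  19  19 289] [332.29065744 140.816609  ] [0.5396401  0.16303413 0.07      ]
[ 279  262   81  155 9471] [319.02861366 343.09101468] [0.53041377 0.02008952 0.07      ]
```

View pics/w3.png

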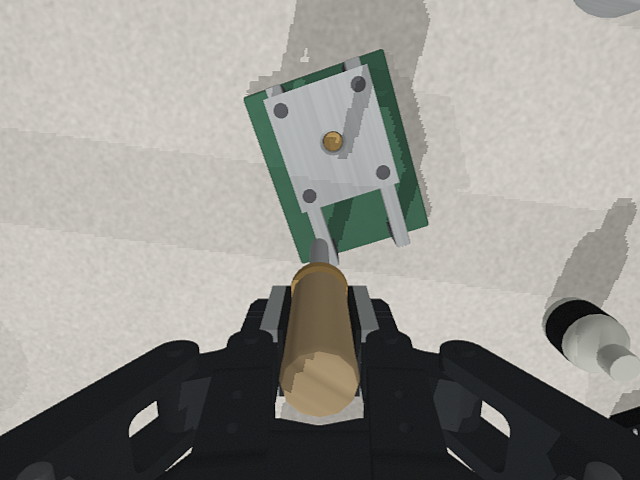

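The bore with the brass pin is at (332,141), which is also the centre of the four screws. The shank tip shows at about (319,240). I'll check the tip offset in the hand using the same camera.

Run:
```python
from h import *
import pickle
C=pickle.load(open("w3.pkl","rb"))
tcp=np.array([0.53315854,0.10729016,0.19178696])
from scipy.spatial.transform import Rotation as R
T=R.from_quat([0.99995231,-0.00256462,-0.00694903,0.00636511]).as_matrix()
for y in(-5,0,5):
  print(y,proj(C,tcp+T@[0,y/1e3,.0765]),"collar-top axis",proj(C,tcp+T@[0,y/1e3,.0115]),"handle top",proj(C,tcp+T@[0,y/1e3,-.0485]))
print("bore",ray(C,332.3,140.8,.070),ray(C,332.5,140.8,.078), "tool z",T[:,2])
f=C[0][215:300,270:370]; cv2.imwrite("pics/w3z.png",cv2.resize(f,None,fx=7,fy=7,interpolation=cv2.INTER_CUBIC))
```

```text
-5 [319.96134504 239.87667599] collar-top axis [320.32894882 282.89600467] handle top [321.0469251  366.91814857]
0 [319.96434118 248.45748386] collar-top axis [320.33018128 294.35589908] handle top [321.04018738 383.43348995]
5 [319.96730328 256.9408222 ] collar-top axis [320.33139453 305.63719893] handle top [321.03360958 399.55686369]
bore [0.53964594 0.16304428 0.07      ] [0.53962794 0.16341775 0.078     ] tool z [-0.01393005 -0.01269397 -0.99982239]
```

View pics/w3z.png

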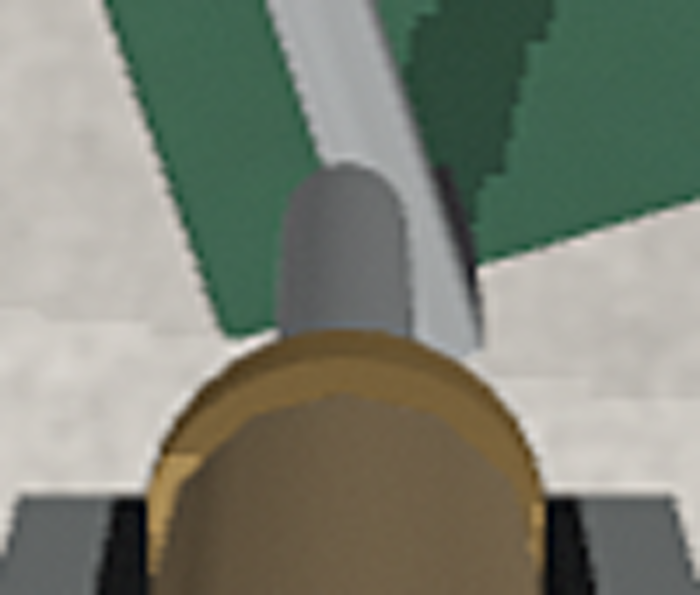

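The tip is within 0.5 mm of the tool axis. Target TCP is about (0.541, 0.164). Moving above the bore.

Call:
carry_out([
  [[1,-6,-1],0],
  [[1,-10,-1],0],
  [[1,-10,-1],0],
  [[1,-10,-1],0],
  [[1,-8,-1],0],
  [[1,-6,0],0],
  [[0,-3,0],0],
  [[0,0,0],0],
  [[0,0,0],0],
])

```text
clock: 8.08
position: [0.539, 0.1647, 0.1947]
ee_rot: [0.007, 1.0, -0.003, -0.009]
contact_force: [0.5, -0.4, -0.6]
width: 0.0207
```

Call:
carry_out([
  [[1,0,3],0],
  [[1,0,6],0],
  [[1,0,7],0],
  [[0,0,7],0],
  [[0,0,6],0],
  [[0,0,3],0],
  [[0,0,1],0],
  [[0,0,0],0],
])

```text
clock: 8.75
position: [0.5406, 0.162, 0.1567]
ee_rot: [0.008, 1.0, -0.004, -0.01]
contact_force: [0.5, 0.1, -0.8]
width: 0.021
```

Call:
carry_out([
  [[0.6,-1.3,-0.5],0],
  [[0.3,-0.8,0],0],
  [[0,0,0],0],
])

```text
clock: 9.0
position: [0.5419, 0.1643, 0.1573]
ee_rot: [0.007, 1.0, -0.005, -0.01]
contact_force: [0.3, -0.7, -1.8]
width: 0.0208
```

Run:
```python
from h import *
s=manip.get_state(); print(s["position"],s["ee_rot"],s["contact_force"])
C=cam("wrist"); f=C[0][150:350,220:420]; cv2.imwrite("pics/w4.png",cv2.resize(f,None,fx=3,fy=3,interpolation=cv2.INTER_CUBIC)); print(proj(C,[.5396,.1633,.078]))
```

```text
[0.54187202 0.16426862 0.15734311] [ 0.00746102  0.99990948 -0.00451117 -0.01024721] [ 0.28671387 -0.65598457 -1.82027935]
[318.8352305  246.65257991]
```

View pics/w4.png

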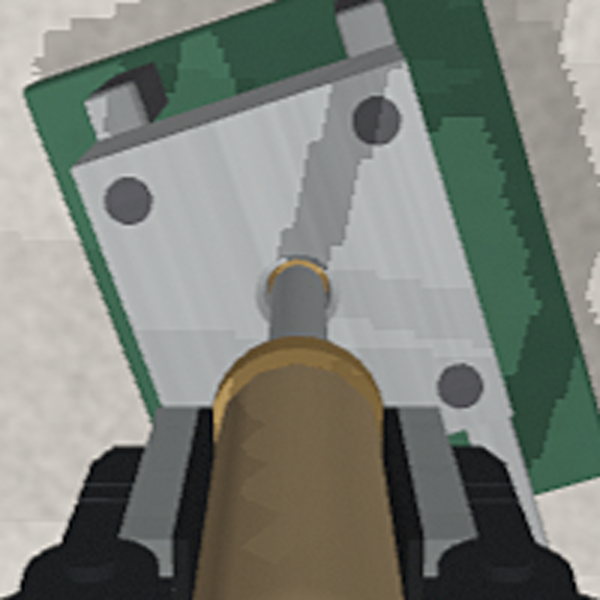

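The shank sits over the chamfer ring (ring centre about x=297 in the crop, shank about 299). Descending gently.

Call:
carry_out([
  [[0,0,1],0],
  [[0,0,1],0],
  [[0,0,1],0],
  [[0,0,1],0],
  [[0,0,1],0],
  [[0,0,0],0],
])

```text
clock: 9.55
position: [0.5426, 0.1644, 0.1542]
ee_rot: [0.007, 1.0, -0.004, -0.009]
contact_force: [-0.6, 0.5, 1.2]
width: 0.0213
```

Call:
carry_out([
  [[-0.5,0,1],0],
  [[-0.5,0,1],0],
  [[0,0,1],0],
  [[0,0,1],0],
  [[0,0,0],0],
])

```text
clock: 9.97
position: [0.5423, 0.1644, 0.154]
ee_rot: [0.007, 1.0, -0.004, -0.006]
contact_force: [-0.3, 0.6, -0.7]
width: 0.0206
```

Call:
carry_out([
  [[0,0,1],0],
  [[0,0,1],0],
])

```text
clock: 10.13
position: [0.5424, 0.1644, 0.1536]
ee_rot: [0.007, 1.0, -0.004, -0.006]
contact_force: [-2.8, -0.3, 8.5]
width: 0.021
```

Contact is 8.5 N with a push toward -x, so the tip is on the +x chamfer. I'll shift -x.

Call:
carry_out([
  [[-0.8,0,-0.5],0],
  [[-1.2,0,0],0],
  [[-0.5,0,1],0],
  [[0,0,1],0],
  [[0,0,1],0],
])

```text
clock: 10.55
position: [0.5407, 0.1638, 0.1508]
ee_rot: [0.007, 1.0, -0.004, -0.004]
contact_force: [-0.3, -1.0, -1.3]
width: 0.0209
```

The tip is in the bore (about 3.7 mm deep). Continuing.

Call:
carry_out([
  [[0,0,1],0],
  [[0,0,1],0],
  [[0,0,1],0],
  [[0,0,1],0],
])

```text
clock: 10.88
position: [0.5403, 0.1637, 0.1466]
ee_rot: [0.008, 1.0, -0.004, -0.005]
contact_force: [-0.8, -1.4, 7.8]
width: 0.0211
```

Call:
carry_out([
  [[0,0,1],0],
  [[0,0,1],0],
  [[0,0,1],0],
  [[0,0,1],0],
])

```text
clock: 11.22
position: [0.5402, 0.1637, 0.1464]
ee_rot: [0.007, 1.0, -0.004, -0.004]
contact_force: [-0.5, -0.6, 5.4]
width: 0.0208
```

Contact with the pin is springy, at about 5–8 N per 1 mm. I'll use slightly larger steps.

Call:
carry_out([
  [[0,0,1.5],0],
  [[0,0,1.5],0],
  [[0,0,1.5],0],
  [[0,0,1.5],0],
])

```text
clock: 11.55
position: [0.5401, 0.1637, 0.1449]
ee_rot: [0.007, 1.0, -0.004, -0.003]
contact_force: [-1.2, 0.7, 7.1]
width: 0.0207
```

Call:
carry_out([
  [[0,0,2],0],
  [[0,0,2],0],
  [[0,0,2],0],
  [[0,0,2],0],
  [[0,0,2],0],
  [[0,0,2],0],
])

```text
clock: 12.05
position: [0.5398, 0.1636, 0.14]
ee_rot: [0.007, 1.0, -0.004, -0.002]
contact_force: [-2.0, -0.9, 8.1]
width: 0.0212
```

Call:
carry_out([
  [[0,0,2],0],
  [[0,0,2],0],
  [[0,0,2],0],
  [[0,0,2],0],
  [[0,0,2],0],
  [[0,0,2],0],
  [[0,0,2],0],
  [[0,0,2],0],
  [[0,0,2],0],
  [[0,0,2],0],
])

```text
clock: 12.88
position: [0.5394, 0.1635, 0.1317]
ee_rot: [0.007, 1.0, -0.004, 0.001]
contact_force: [-1.4, -0.5, 9.1]
width: 0.0209
```

Call:
carry_out([
  [[0,0,2],0],
  [[0,0,2],0],
  [[0,0,2],0],
  [[0,0,2],0],
  [[0,0,2],0],
  [[0,0,2],0],
])

```text
clock: 13.38
position: [0.5392, 0.1635, 0.1266]
ee_rot: [0.006, 1.0, -0.004, 0.002]
contact_force: [-1.4, 0.2, 8.2]
width: 0.0205
```

Call:
carry_out([
  [[0,0,2],0],
  [[0,0,2],0],
  [[0,0,2],0],
  [[0,0,2],0],
  [[0,0,2],0],
])

```text
clock: 13.8
position: [0.5391, 0.1634, 0.1225]
ee_rot: [0.006, 1.0, -0.004, 0.003]
contact_force: [-2.4, -1.5, 7.9]
width: 0.0206
```

Nominal depth is reached, so I'll confirm the firm stop.

Call:
carry_out([
  [[0,0,2],0],
  [[0,0,2],0],
])

```text
clock: 13.97
position: [0.5392, 0.1635, 0.1223]
ee_rot: [0.006, 1.0, -0.004, 0.004]
contact_force: [-3.3, -1.1, 14.1]
width: 0.021
```

Call:
carry_out([
  [[0,0,2],0],
  [[0,0,2],0],
])

```text
clock: 14.13
position: [0.5391, 0.1635, 0.1223]
ee_rot: [0.006, 1.0, -0.004, 0.005]
contact_force: [-2.9, -0.2, 12.7]
width: 0.0209
```

It holds at z=0.1223 with 13–14 N, against about 8–9 N while sliding, so the pin is on the firm stop. Withdrawing.

Call:
carry_out([
  [[0,0,-2],0],
  [[0,0,-4],0],
  [[0,0,-6],0],
  [[0,0,-6],0],
  [[0,0,-8],0],
  [[0,0,-10],0],
  [[0,0,-12],0],
  [[0,0,-15],0],
  [[0,0,-10],0],
  [[0,0,-5],0],
])

```text
clock: 14.97
position: [0.537, 0.1652, 0.2053]
ee_rot: [0.005, 1.0, -0.004, 0.002]
contact_force: [0.7, 0.5, -1.3]
width: 0.0205
```

Call:
carry_out([
  [[0,10,0],0],
  [[-1,20,0],0],
  [[-2,28,0],0],
  [[-2,30,0],0],
  [[-2,30,0],0],
  [[-2,30,0],0],
  [[-2,30,0],0],
  [[-2,30,0],0],
  [[-1,28,0],0],
  [[0,20,0],0],
])

```text
clock: 15.8
position: [0.5169, -0.0997, 0.2072]
ee_rot: [0.003, 1.0, 0.001, 0.001]
contact_force: [0.4, -0.8, -0.5]
width: 0.0207
```

Run:
```python
from h import *
import pickle
C=cam("top"); b=C[0][225:295,195:300]; cv2.imwrite("pics/t2.png",cv2.resize(b,None,fx=6,fy=6,interpolation=cv2.INTER_CUBIC))
```

```text
(no output)
```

View pics/t2.png

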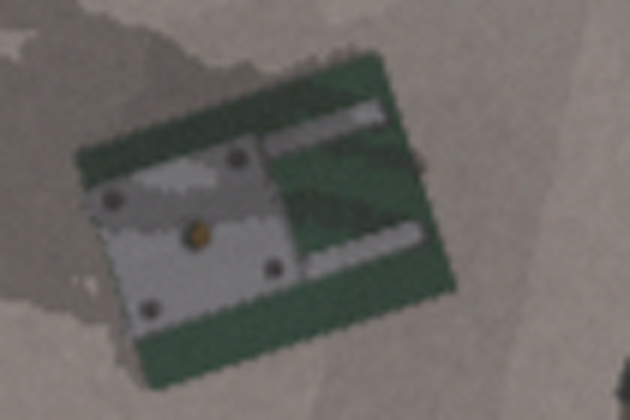

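The bore now shows dark with the pin deep inside. Continuing to the holder, with target TCP about (0.522, -0.147).

Call:
carry_out([
  [[1,10,0],0],
  [[1,12,3],0],
  [[1,10,5],0],
  [[1,7,6],0],
  [[0.5,4,6],0],
  [[0.5,2,6],0],
  [[0,0,5],0],
  [[0,0,3],0],
  [[0,0,1],0],
  [[0,0,0],0],
])

```text
clock: 16.68
position: [0.5185, -0.1526, 0.1655]
ee_rot: [0.003, 1.0, -0.002, -0.003]
contact_force: [1.1, 0.9, -0.2]
width: 0.0213
```

Call:
carry_out([
  [[2,-2.5,1],0],
  [[1.5,-2,2],0],
  [[0.5,-1,2],0],
  [[0,0,2],0],
  [[0,0,1],0],
  [[0,0,0],0],
])

```text
clock: 17.18
position: [0.5238, -0.1449, 0.1576]
ee_rot: [0.003, 1.0, -0.0, -0.002]
contact_force: [0.1, 0.3, -2.1]
width: 0.0208
```

Call:
carry_out([
  [[-0.6,1,2],0],
  [[-0.5,0.8,3],0],
  [[0,0.2,3],0],
  [[0,0,2],0],
  [[0,0,1],0],
  [[0,0,0],0],
])

```text
clock: 17.68
position: [0.5223, -0.1476, 0.1456]
ee_rot: [0.003, 1.0, -0.001, -0.002]
contact_force: [0.0, 0.4, -1.1]
width: 0.021
```

Call:
carry_out([
  [[0,-0.4,2],0],
  [[0,0,3],0],
  [[0,0,3],0],
  [[0,0,3],0],
  [[0,0,3],0],
  [[0,0,3],0],
])

```text
clock: 18.18
position: [0.5227, -0.1475, 0.1275]
ee_rot: [0.003, 1.0, -0.001, -0.002]
contact_force: [-0.7, 0.7, -1.4]
width: 0.0208
```

In the hole with no contact force. Continuing to seat at TCP z ≈ 0.080.

Call:
carry_out([
  [[0,0,4],0],
  [[0,0,5],0],
  [[0,0,6],0],
  [[0,0,6],0],
  [[0,0,6],0],
  [[0,0,5],0],
  [[0,0,4],0],
  [[0,0,3],0],
  [[0,0,2],0],
  [[0,0,1],0],
])

```text
clock: 19.02
position: [0.5219, -0.1475, 0.0805]
ee_rot: [0.003, 1.0, -0.001, -0.003]
contact_force: [-3.4, 2.0, 14.4]
width: 0.0207
```

The collar has seated (z=0.0805, upward reaction). I'll relax and open.

Call:
carry_out([
  [[0,0,-0.5],0],
  [[0,0,0],0],
  [[0,0,0],0],
])

```text
clock: 19.27
position: [0.5226, -0.1478, 0.0817]
ee_rot: [0.003, 1.0, -0.001, -0.002]
contact_force: [0.4, 0.2, -1.4]
width: 0.0208
```

Call:
carry_out([
  [[0,0,0],0],
  [[0,0,0],0],
  [[0,0,0],0],
  [[0,0,0],0],
  [[0,0,0],0],
  [[0,0,0],0],
  [[0,0,0],0],
  [[0,0,0],0],
  [[0,0,0],0],
  [[0,0,0],0],
], fingers=85)

```text
clock: 20.1
position: [0.5234, -0.1481, 0.0824]
ee_rot: [0.004, 1.0, -0.001, -0.001]
contact_force: [-0.4, -0.0, -0.2]
width: 0.0851
```

Call:
carry_out([
  [[0,0,-5],0],
  [[0,0,-10],0],
  [[0,0,-15],0],
  [[0,0,-20],0],
  [[0,0,-20],0],
  [[0,0,-20],0],
  [[0,0,-20],0],
  [[0,0,-15],0],
  [[0,0,-5],0],
  [[0,0,0],0],
])

```text
clock: 20.93
position: [0.5234, -0.147, 0.2247]
ee_rot: [0.004, 1.0, -0.001, 0.0]
contact_force: [-0.3, -0.5, -0.5]
width: 0.0854
```

Run:
```python
from h import *
import pickle
s=manip.get_state(); print(s["clock"],s["position"],s["width"],s["contact_force"])
C=cam("wrist"); S=cam("scene"); S0=pickle.load(open("scene.pkl","rb"))
a=C[0][100:460,120:520]; b=cv2.resize(S[0][165:345,200:400],(400,360))
cv2.imwrite("pics/f.png",np.hstack([a,b]))
d=cv2.absdiff(S[0],S0[0]).max(2)
for n,(x0,x1,y0,y1) in dict(drift=(235,295,195,270),hammer=(95,160,230,345),anvil=(195,245,330,385),jar=(362,400,275,320),tin=(470,520,222,270)).items(): print(n,(d[y0:y1,x0:x1]>40).sum())
```

```text
20.9333 [ 0.52344111 -0.14699229  0.22472454] 0.08542143923479052 [-0.34121429 -0.51112156 -0.48530822]
drift 23
hammer 0
anvil 0
jar 0
tin 5
```

View pics/f.png

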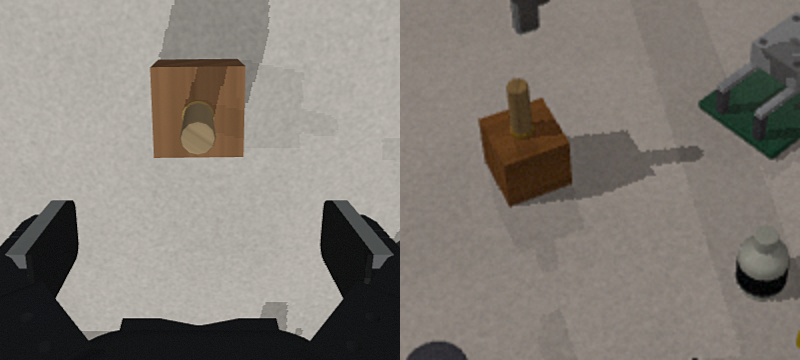

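The drift stands upright with its collar on the block, the gripper is clear, and the bystanders are unchanged. Handing in.

```bash
python3 -c "
from rig import manip
print(manip.sign_off())"
```

```text
the job is handed in; nothing more can be done
None
```

I pushed the pin home into the catch cup, put the drift back in its holder and let it go, then handed the job in at about 21 s. No verdict was reported.

- **Bore:** I found it by wrist camera and then by feel. The first touch landed on the chamfer at about 8.5 N, and shifting about 2 mm towards -x let the drift in. The top camera's bore position was about 4–5 mm off in y, so I used the wrist camera's.
- **Pin:** It slid at about 8–9 N and stopped at the expected depth (TCP z 0.1223 m, drift end about 32 mm below the jaw top). Further pushing gave up to 14 N with no motion, which fits the cup's firm stop. A later top view shows the bore dark with the pin deep inside. I inferred the pin's position from the arm's depth and force, not by seeing it in the cup.
- **Force:** The highest drift force I read was about 14 N, against the limit of 35 N. Forces were only read at the end of each move, so brief peaks in between were not seen.
- **Drift:** It went back into the holder until the collar seated, with about 14 N of reaction against the holder. The last image shows it upright with the collar on the block and the gripper open, about 14 cm above where it let go.
- **Bystanders:** Comparing scene pictures before and after showed no changed pixels for the hammer, anvil and jar. The tin showed 5, probably shadow.

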